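# Cull the damaged stirrer paddles

## Robot

A 7-joint arm with a two-finger parallel gripper is mounted at the origin on the work surface. World frame = base frame: x ahead of the robot, y to its left, z up, the work surface at z = 0. Lengths are in mm, angles in degrees, forces in N, time in s.
With the tool pointing down it reaches from about 425 to 875 mm from the base axis. Payload 8.4 kg.
Tool frame: the origin (TCP) lies on the centre line of the jaws, within the pads' length; the fingertips stand 19 mm ahead of it and the grasp point (between the pads) is the TCP (arm.tips_ahead is the distance from the TCP to the fingertips, in mm); z points along the fingers, y is the line along which they close (so a half turn about z gives the same grasp; the last joint's range is limited). The gripper opens to 87 mm and grips with 3 to 60 N. Pads are 19 mm wide; open, the fingers measure 117 mm over their backs; the gripper's body (75 mm by 190 mm) begins 51 mm behind the grasp point.
Start: joints at [-71.001, 19.091, 2.286, 83.961, -0.768, 76.965, -3.352], TCP at [271.436, 590.582, 241.546] pointing down, gripper open.
Joint ranges: [-147.57, 147.57], [-21.85, 119.76], [-74.77, 79.35], [14.55, 137.4], [-85.83, 265.84], [4.83, 119.75], [-152.11, 152.11]. Speed limits (degrees/s): [127.2, 127.2, 159.86, 159.86, 180, 180, 180].

## Interface

Orientations are given as [roll, pitch, yaw] about the fixed x, y, z axes, in that order (R = Rz(yaw) Ry(pitch) Rx(roll)).
In Python, from station import arm gives the robot as it stands.
- The arm moves only by the tool step_arm, never from a script. Its argument "series" is a list that holds one entry, the list of rows, each a list of 5 numbers: the shift along the tool's x, y, z scaled (see below), then the turn about the tool's z scaled (see below), then the closure, from -1 (fully open) to 1 (shut). A call has exactly 5 rows; each row shifts and turns the commanded pose from where the row before left it, along the tool's axes as they then stand; what a row does not reach is not made up. The controller multiplies each number of a shift by 50 mm and each number of a turn by 0.1 rad. A row lasts 1/10 s, in which the tool goes at most 50 mm and 8.59 degrees, less where a joint would pass 70% of its speed; a pose out of reach is approached as far as the arm can. A call with a number of a shift or a turn outside -1 to 1 is refused whole. A call with a gripper value outside its range is refused whole. The fingers move at their own pace and stop on an object; "newtons" is the grip in N (left out, the last holds). Time passes only in rows, so rows that do not move let the fingers close, or fill a call up. It gives the time, the measured TCP pose, the force, the opening and the grip force at its end, in the units of the state.
- arm.observe(): the state, without advancing time (a new reading comes with each control period).
- arm.camera(name): name is "scene" or "top"; returns the picture (384x512x3 uint8, red, green, blue); there is no depth.
- arm.calibration(name): a dict with "intrinsics" (3x3 intrinsics, pixels), "dist_coeffs" ([k1, k2, p1, p2, k3] as OpenCV has them; the pictures are not rectified), "extrinsics" (4x4, takes a point from world to camera coordinates). Camera axes: x right, y down, z forward; pixel columns grow to the right and rows downward; lengths in mm; the calibration is good to about 2 mm. A picture is of the moment at which its call begins. calibration takes no time and is no camera call.
- arm.close_job(): hands the job in; it is judged then, once.
The state is a dict: "t": time; "joint_pos": joint angles; "dq": joint speeds; "joint_torque": joint torques, N m; "ee_pos": TCP position; "eef_rot": TCP orientation; "force": force on the tool from outside, world axes, zero at the start; "moment": the same for the moment, N m; "finger_gap": finger opening in mm; "gripper_force": force on a finger pad.
Only numpy, scipy, OpenCV 4.12 (cv2) and the standard library are available. Lean on these libraries where they do the work, as an engineer would, in place of code of your own. Each camera call takes 0.05 s, during which the arm holds its last target. There are 200 camera calls.

## Task

Five jar-test stirrer paddles lie side by side on the inspection light box. Find the two damaged ones, one with a bent shaft and one with a broken-off blade wing, and slide them, without lifting them off the box, over the near edge so that they drop wholly into the scrap trough. Leave the three sound paddles lying where they are and do not disturb the beaker, bottle and cup.

Things in the scene. Friction and masses are not known exactly. Their poses are not given: they have to be found in the camera images.
- station: fixed grey inspection light box, 170 (x) by 460 (y) by 130 mm high, flat rimless white top. Origin: centre of its underside, on the counter. Its near edge is at x = -85 mm; from x = -86 to -256 mm, along its whole near side, stands a fixed open plastic scrap trough, 460 mm wide (y), 115 mm high, walls 4 mm, floor 5 mm.
- trough_in (a point): centre of the scrap trough's inner floor (171 mm to the -x side of the light box's centre, 5 mm above the counter); axes as the light box's.
- paddle_a: sound steel stirrer paddle, a T of blade and 10 mm round shaft, lying flat on the light box, blade end towards the trough; 120 g. Origin: middle of the blade on the shaft's line, underside. x: along the shaft; y: along the blade; z up. Blade 26 mm (x) by 62 mm (y) by 8 mm thick; straight shaft to x = 97 mm.
- paddle_a_tail (a point): free end of the shaft of this paddle, on its axis, at (97, 0, 5) mm.
- paddle_b: sound steel stirrer paddle, a T of blade and 10 mm round shaft, lying flat on the light box, blade end towards the trough; 120 g. Origin: middle of the blade on the shaft's line, underside. x: along the shaft; y: along the blade; z up. Blade 26 mm (x) by 62 mm (y) by 8 mm thick; straight shaft to x = 97 mm.
- paddle_b_tail (a point): free end of the shaft of this paddle, on its axis, at (97, 0, 5) mm.
- paddle_c: sound steel stirrer paddle, a T of blade and 10 mm round shaft, lying flat on the light box, blade end towards the trough; 120 g. Origin: middle of the blade on the shaft's line, underside. x: along the shaft; y: along the blade; z up. Blade 26 mm (x) by 62 mm (y) by 8 mm thick; straight shaft to x = 97 mm.
- paddle_c_tail (a point): free end of the shaft of this paddle, on its axis, at (97, 0, 5) mm.
- paddle_bent: faulty, its shaft bent: steel stirrer paddle, a T of blade and 10 mm round shaft, lying flat on the light box, blade end towards the trough; 120 g. Origin: middle of the blade on the shaft's line, underside. x: along the shaft; y: along the blade; z up. Blade 26 by 62 by 8 mm; shaft straight to x = 55 mm, then bent 37 degrees towards +y, in the plane of the table top, for 42 mm more.
- paddle_bent_tail (a point): free end of the bent shaft, at (88, 25, 5) mm in its paddle.
- paddle_broken: faulty, one blade wing snapped off: steel stirrer paddle, a T of blade and 10 mm round shaft, lying flat on the light box, blade end towards the trough; 120 g. Origin: middle of the blade on the shaft's line, underside. x: along the shaft; y: along the blade; z up. Blade 26 mm (x) by 8 mm thick, from y = -31 mm to only +6 to 10 mm (stump); straight shaft to x = 97 mm.
- paddle_broken_tail (a point): free end of this paddle's shaft, at (97, 0, 5) mm.
- beaker: bystander: glass beaker, 90 mm across, 110 mm high, on the counter left of the light box; origin at the centre of its base.
- bottle: bystander: green plastic bottle, 68 mm across, 170 mm high, on the counter right of the light box; origin at the centre of its base.
- mug: bystander: white plastic cup, 80 mm across, 85 mm high, on the counter right of the light box; origin at the centre of its base.
There are look-alikes about, which are no part of the job. What is shaped like the paddle_bent but brown or pink is not meant.

How it is judged:
By the outcome, as a careful person would: the job done as asked, in the order asked, and still so for the second after the job is handed in, with the robot touching nothing.
It also fails if it takes over 48 s, if anything falls off the work surface, if the arm or the gripper's body presses on something with over 40 N, if the wrist force passes 120 N, or if a joint passes its speed limit or range.

## Working session

There is one attempt and no reset: what is moved stays moved. The work goes in short steps, Python scripts to look and compute and a tool call to move; the robot and the scene stay as the last step left them, time stands still between calls to the robot, and variables do not carry over. Pictures are saved under pics/ and viewed, at most 10 in all, crops included, and the job is handed in when it is done.

Besides the shell and the picture viewer there is one more tool, called as name(argument=value, ...), one argument or row to a line, values as JSON. step_arm: Moves the arm, as the interface text tells. Shifts and turns lie within -1 to 1; 1 stands for 50 mm of shift or 0.1 rad of turn. Its arguments: {"type":"object","properties":{"series":{"type":"array"},"newtons":{"type":"number"}},"required":["series"]}

```bash
mkdir -p pics; cat > h.py <<'E'
from station import arm
import numpy as np, cv2
def ray(cam,uv,z):
    c=arm.calibration(cam);K=np.array(c["intrinsics"],float);d=np.array(c["dist_coeffs"],float);T=np.array(c["extrinsics"],float)
    p=cv2.undistortPoints(np.array(uv,float).reshape(-1,1,2),K,d)[:,0]
    D=np.c_[p,np.ones(len(p))]@T[:3,:3]; C=-T[:3,:3].T@T[:3,3]
    return C+D*((z-C[2])/D[:,2])[:,None]
E
python3 - <<'E'
from h import *
for n in("top","scene"):
    im=arm.camera(n);cv2.imwrite(f"pics/{n}0.png",im[:,:,::-1])
    T=np.array(arm.calibration(n)["extrinsics"]);print(n,-T[:3,:3].T@T[:3,3],T[2,:3])
print(arm.observe())
E
```

```text
top [ 526.86014467   10.68096341 1337.40009069] [ 0.08023638 -0.02350958 -0.99649858]
scene [933.15609113 389.31900983 984.43854844] [-0.31145459 -0.37493858 -0.87316499]
{'t': 0.1, 'joint_pos': array([-71.00056211,  19.12577795,   2.28411824,  84.00424817,
        -0.7703036 ,  76.96644104,  -3.3517944 ]), 'dq': array([-0.01087639, -0.10454387,  0.0102606 , -0.04814268, -0.02492045,
        0.06233253, -0.09269188]), 'joint_torque': array([ 4.74274450e-03, -6.57811618e+01,  1.33994803e+00, -4.04710329e+01,
       -5.99682285e-02,  4.10188024e-02,  6.90393449e-05]), 'ee_pos': array([271.28031325, 590.25421903, 240.78476937]), 'eef_rot': array([-1.79918785e+02,  2.74051155e-03,  1.55315816e+02]), 'force': array([0.92157823, 0.88918439, 0.04969748]), 'moment': array([ 0.01812208, -0.03214142,  0.04788675]), 'gripper_force': 0.0, 'finger_gap': 86.98698035477823}
```

View pics/top0.png

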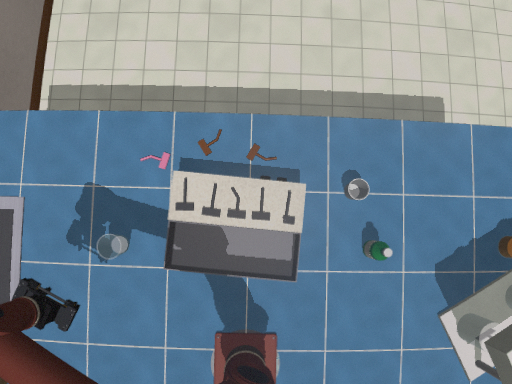

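View pics/scene0.png

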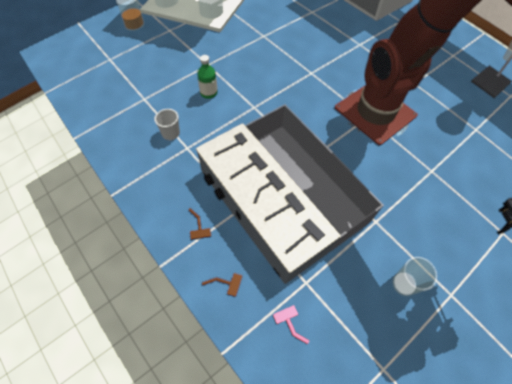

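The top picture shows the five dark paddles on the box at about (185,195), (212,200), (236,203), (262,204) and (288,207). Candidates for bent: (236,203) on the box, plus brown (208,143) and (262,154) and pink (155,160) on the counter, which are excluded. Candidates for broken: (288,207), which has a short blade. The scene view agrees: bent at (268,186), short blade at (235,143). I'll check this in a crop and measure.

```bash
python3 - <<'E'
from h import *
im=cv2.imread("pics/top0.png")
cv2.imwrite("pics/crop.png",cv2.resize(im[165:285,160:310],None,fx=5,fy=5,interpolation=cv2.INTER_CUBIC))
hsv=cv2.cvtColor(im,cv2.COLOR_BGR2HSV)
w=((hsv[...,2]>150)&(hsv[...,1]<60)).astype(np.uint8)
w[:165]=0;w[240:]=0;w[:,:160]=0;w[:,312:]=0
cs,_=cv2.findContours(w,cv2.RETR_EXTERNAL,cv2.CHAIN_APPROX_NONE);c=max(cs,key=cv2.contourArea)
q=cv2.approxPolyDP(c,5,True)[:,0]
P=ray("top",q,130);print("box",np.c_[q,P.round(0)])
r=cv2.minAreaRect(P[:,:2].astype(np.float32));print(r)
m=np.zeros_like(w);cv2.drawContours(m,[cv2.convexHull(c)],-1,1,-1)
d=((m>0)&(im.max(2)<135)).astype(np.uint8)
n,l,s,ce=cv2.connectedComponentsWithStats(d)
for i in range(1,n):
    if s[i,4]<60 : continue
    v,u=np.where(l==i);R=cv2.minAreaRect(np.c_[u,v].astype(np.float32))
    b=ray("top",cv2.boxPoints(R),136)[:,:2]
    W=ray("top",np.c_[u,v],136)[:,:2]
    # shaft tail & blade: per-10mm x bins
    print("comp",s[i],W.mean(0).round(),"x",W[:,0].min().round(),W[:,0].max().round())
    for a in np.arange(W[:,0].min()-1,W[:,0].max(),9):
        k=W[(W[:,0]>=a)&(W[:,0]<a+9)]
        if len(k): print("  %.0f: y %.0f..%.0f mean %.0f n%d"%(a+4.5,k[:,1].min(),k[:,1].max(),k[:,1].mean(),len(k)))
E
```

```text
box [[ 160.  187.  641.  307.  130.]
 [ 170.  189.  635.  272.  130.]
 [ 168.  219.  532.  275.  130.]
 [ 301.  232.  499. -180.  130.]
 [ 304.  196.  623. -189.  130.]
 [ 311.  192.  637. -213.  130.]
 [ 305.  183.  668. -192.  130.]
 [ 173.  171.  697.  265.  130.]
 [ 172.  165.  718.  269.  130.]
 [ 170.  186.  645.  273.  130.]]
((600.918212890625, 51.29742431640625), (517.337158203125, 185.64698791503906), 83.81300354003906)
comp [178 166 116  17 345] [694.  92.] x 670.0 714.0
  673: y -149..-46 mean -107 n29
  682: y -101..44 mean -28 n63
  691: y -21..191 mean 84 n93
  700: y 78..247 mean 168 n107
  709: y 154..243 mean 204 n48
  718: y 230..244 mean 237 n5
comp [176 177  18  34 226] [596. 219.] x 564.0 677.0
  567: y 190..248 mean 216 n46
  576: y 190..248 mean 222 n44
  585: y 190..248 mean 216 n46
  594: y 191..245 mean 219 n23
  603: y 218..225 mean 222 n6
  612: y 215..225 mean 221 n9
  621: y 216..223 mean 219 n9
  630: y 216..223 mean 219 n6
  639: y 216..223 mean 220 n9
  648: y 217..224 mean 220 n9
  657: y 217..224 mean 221 n6
  666: y 217..224 mean 221 n9
  675: y 2
[... 1087 characters left out ...]
9
  597: y -44..-37 mean -41 n9
  606: y -47..-37 mean -43 n7
  615: y -47..-40 mean -44 n9
  624: y -47..-40 mean -43 n8
  633: y -47..-40 mean -44 n7
  642: y -47..-40 mean -43 n9
  651: y -46..-43 mean -45 n2
comp [283 190  12  34 175] [ 568. -134.] x 529.0 642.0
  532: y -155..-117 mean -137 n31
  541: y -155..-117 mean -134 n29
  550: y -154..-117 mean -137 n31
  559: y -137..-117 mean -127 n13
  568: y -130..-123 mean -127 n6
  577: y -133..-126 mean -130 n9
  586: y -133..-126 mean -130 n9
  595: y -136..-126 mean -131 n7
  604: y -136..-126 mean -132 n10
  613: y -139..-129 mean -134 n9
  622: y -139..-133 mean -136 n6
  631: y -139..-132 mean -136 n9
  640: y -139..-132 mean -136 n6
```

View pics/crop.png

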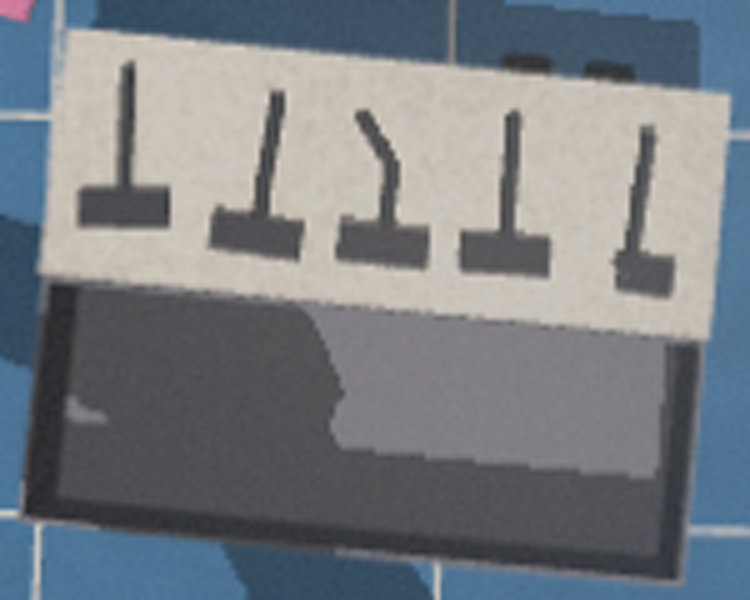

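The crop confirms it: the bent paddle is the middle one (crop 383,190) and the broken one is rightmost (crop 645,210, short left wing). The blades point towards the trough. Bent first: shaft grip point about (588, 40), yaw -5.5. I'll turn the tool to yaw about 174.5 (same grasp) and partly close the fingers.

step_arm(
  series=[
    [[0,0,0,-0.84,0],[0,0,0,-0.84,0],[0,0,0,-0.84,0],[0,0,0,-0.84,0],[0,0,0,0,0]],
  ],
  newtons=5,
)

```text
t: 0.6
ee_pos: [271.4, 590.3, 241.1]
eef_rot: [-180.0, -0.0, 174.6]
force: [0.5, -0.9, 0.3]
finger_gap: 55.0
gripper_force: 0.0
```

```bash
cat >> h.py <<'E'
from scipy.spatial.transform import Rotation as Ro
def go(x,y,z):
    s=arm.observe();R=Ro.from_euler("xyz",s["eef_rot"],degrees=True)
    d=R.inv().apply(np.array([x,y,z])-s["ee_pos"])
    print("t",round(s["t"],2),"pos",s["ee_pos"].round(1),"rot",s["eef_rot"].round(1),"gap",round(s["finger_gap"],1),"F",s["force"].round(1),"units",(d/50).round(3))
E
python3 -c "
from h import *
go(588,40,240)"
```

```text
t 0.6 pos [271.4 590.3 241.1] rot [-180.    -0.   174.6] gap 55.0 F [ 0.5 -0.9  0.3] units [ -7.332 -10.367   0.028]
```

step_arm(
  series=[
    [[-0.37,-0.52,0,0,0],[-0.37,-0.52,0,0,0],[-0.37,-0.52,0,0,0],[-0.37,-0.52,0,0,0],[-0.37,-0.52,0,0,0]],
  ],
)

```text
t: 1.1
ee_pos: [351.7, 451.1, 241.3]
eef_rot: [-180.0, -0.0, 174.4]
force: [0.5, 0.3, 0.5]
finger_gap: 43.5
gripper_force: 0.0
```

step_arm(
  series=[
    [[-0.37,-0.52,0,0,0],[-0.37,-0.52,0,0,0],[-0.37,-0.52,0,0,0],[-0.37,-0.52,0,0,0],[-0.37,-0.52,0,0,0]],
  ],
)

```text
t: 1.6
ee_pos: [431.4, 312.9, 241.5]
eef_rot: [-180.0, -0.0, 174.4]
force: [0.2, 0.2, 0.0]
finger_gap: 43.4
gripper_force: 0.0
```

step_arm(
  series=[
    [[-0.37,-0.52,0,0,0],[-0.37,-0.52,0,0,0],[-0.37,-0.52,0,0,0],[-0.37,-0.52,0,0,0],[-0.37,-0.52,0,0,0]],
  ],
)

```text
t: 2.1
ee_pos: [511.2, 174.9, 241.5]
eef_rot: [180.0, -0.0, 174.4]
force: [0.6, 1.1, 0.1]
finger_gap: 43.7
gripper_force: 0.0
```

```bash
python3 -c "
from h import *
go(588,40,240)"
```

```text
t 2.1 pos [511.2 174.9 241.5] rot [180.   -0.  174.4] gap 43.7 F [0.6 1.1 0.1] units [-1.792 -2.534  0.03 ]
```

step_arm(
  series=[
    [[-0.4,-0.56,0,0,0.2],[-0.4,-0.56,0,0,0.2],[-0.4,-0.56,0,0,0.2],[-0.3,-0.46,0,0,0.2],[-0.18,-0.25,0,0,0.2]],
  ],
)

```text
t: 2.6
ee_pos: [583.7, 46.2, 241.4]
eef_rot: [-179.9, 0.0, 174.2]
force: [0.5, -0.1, -0.7]
finger_gap: 34.6
gripper_force: 0.0
```

step_arm(
  series=[
    [[0,0,0.4,0,0.2],[0,0,0.4,0,0.2],[0,0,0.3,0,0.2],[0,0,0,0,0.2],[0,0,0,0,0.2]],
  ],
)

```text
t: 3.1
ee_pos: [583.1, 49.3, 186.8]
eef_rot: [-180.0, -0.0, 174.5]
force: [-0.6, -0.1, 1.0]
finger_gap: 34.9
gripper_force: 0.0
```

```bash
python3 -c "
from h import *
go(588,40,152)
for n in('top','scene'): cv2.imwrite(f'pics/{n}1.png',arm.camera(n)[:,:,::-1])
a=cv2.imread('pics/scene1.png')[90:290,170:400];b=cv2.imread('pics/top1.png')[160:290,155:315]
b=cv2.resize(b,(400,325),interpolation=2);a=cv2.resize(a,(374,325),interpolation=2)
cv2.imwrite('pics/v1.png',np.hstack([a,b]))"
```

```text
t 3.1 pos [583.1  49.3 186.8] rot [-180.    -0.   174.5] gap 34.9 F [-0.6 -0.1  1. ] units [-0.115 -0.176  0.696]
```

View pics/v1.png

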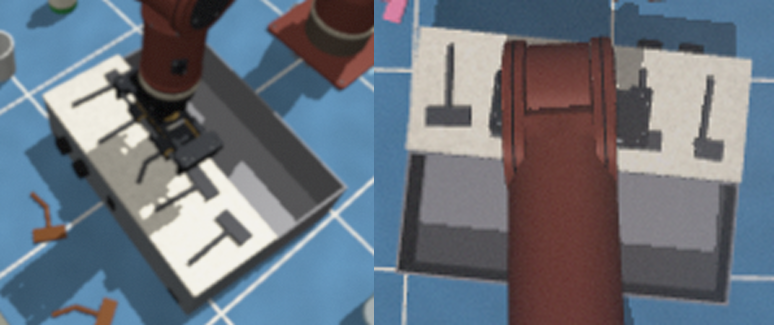

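The gripper hovers above the bent paddle (tail visible at about (145,170) left). I'll correct xy, then lower.

step_arm(
  series=[
    [[-0.11,-0.17,0,0,0.2],[0,0,0.3,0,0.2],[0,0,0.25,0,0.2],[0,0,0.1,0,0.2],[0,0,0,0,0.2]],
  ],
)

```text
t: 3.7
ee_pos: [586.8, 40.2, 152.5]
eef_rot: [-180.0, -0.1, 174.6]
force: [-0.3, 0.2, 0.8]
finger_gap: 34.6
gripper_force: 0.0
```

```bash
python3 -c "
from h import *
go(588,40,152)
cv2.imwrite('pics/s2.png',cv2.resize(arm.camera('scene')[120:250,190:330,::-1],None,fx=4,fy=4,interpolation=2))"
```

```text
t 3.7 pos [586.8  40.2 152.5] rot [-1.800e+02 -1.000e-01  1.746e+02] gap 34.6 F [-0.3  0.2  0.8] units [-0.024 -0.002  0.009]
```

View pics/s2.png

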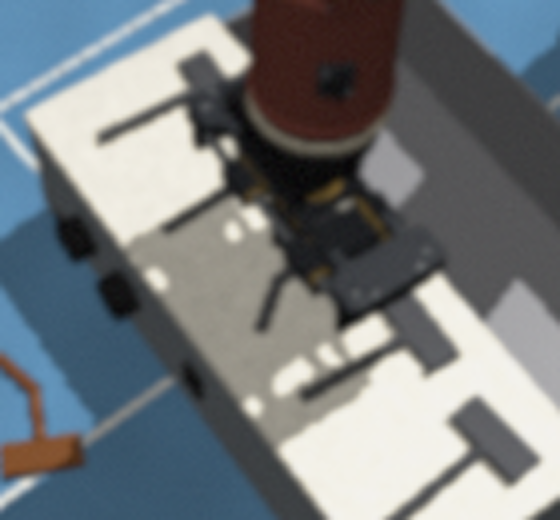

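The bent tail is at (265,320) and runs up between the fingers, with the neighbours clear. I'll close softly on the shaft.

step_arm(
  series=[
    [[0,0,0,0,0.5],[0,0,0,0,0.7],[0,0,0,0,0.9],[0,0,0,0,0.9],[0,0,0,0,0.9]],
  ],
  newtons=5,
)

```text
t: 4.25
ee_pos: [587.9, 40.3, 154.3]
eef_rot: [180.0, 0.0, 174.6]
force: [-0.3, 0.3, 0.9]
finger_gap: 9.6
gripper_force: 5.0
```

step_arm(
  series=[
    [[0.06,0,0,0,0.9],[0.1,0,0,0,0.9],[0.15,0,0,0,0.9],[0.15,0,0,0,0.9],[0.1,0,0,0,0.9]],
  ],
)

```text
t: 4.75
ee_pos: [559.2, 42.9, 154.3]
eef_rot: [180.0, 0.0, 174.6]
force: [3.1, 0.4, 1.4]
finger_gap: 9.3
gripper_force: 5.0
```

Holding the shaft (gap 9.5 mm) and sliding. I'll continue until the tail is past the edge (x about 513).

step_arm(
  series=[
    [[0.2,0,0.02,0,0.9],[0.22,0,0,0,0.9],[0.22,0,0,0,0.9],[0.22,0,0,0,0.9],[0.22,0,0,0,0.9]],
  ],
)

```text
t: 5.25
ee_pos: [504.8, 48.0, 152.9]
eef_rot: [-180.0, -0.0, 174.6]
force: [0.2, 0.4, -1.0]
finger_gap: 9.5
gripper_force: 5.0
```

step_arm(
  series=[
    [[0.22,0,0,0,0.9],[0.22,0,0,0,0.9],[0.22,0,0,0,0.9],[0.22,0,0,0,0.9],[0.2,0,0,0,0.9]],
  ],
)

```text
t: 5.75
ee_pos: [451.2, 53.1, 152.9]
eef_rot: [-180.0, -0.0, 174.6]
force: [-0.6, -0.1, 0.2]
finger_gap: 10.0
gripper_force: 5.0
```

```bash
python3 -c "
from h import *
go(445,50,152)
cv2.imwrite('pics/s3.png',cv2.resize(arm.camera('scene')[90:290,180:390,::-1],None,fx=3,fy=3,interpolation=2))"
```

```text
t 5.75 pos [451.2  53.1 152.9] rot [-180.    -0.   174.6] gap 10.0 F [-0.6 -0.1  0.2] units [ 0.117 -0.074  0.018]
```

View pics/s3.png

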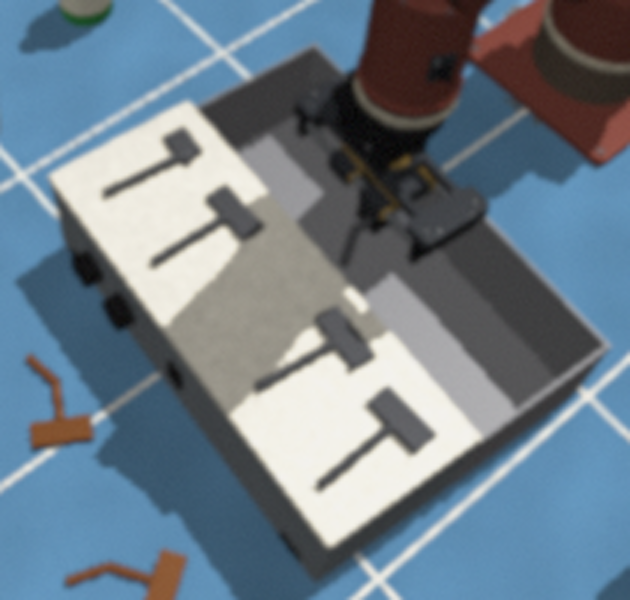

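The tail (345,262) is just past the near edge, over the trough. I'll go a few mm further, then release.

step_arm(
  series=[
    [[0.12,0,0,0,0.9],[0,0,0,0,0.9],[0,0,0,0,0.3],[0,0,0,0,0.2],[0,0,0,0,0.2]],
  ],
)

```text
t: 6.3
ee_pos: [446.8, 53.6, 153.2]
eef_rot: [-180.0, 0.0, 174.6]
force: [-0.0, 0.3, 1.0]
finger_gap: 25.7
gripper_force: 0.0
```

step_arm(
  series=[
    [[0,0,-0.5,0,0.2],[0,0,-0.5,0,0.2],[0,0,-0.5,0,0.2],[0,0,0,0,0.2],[0,0,0,0.35,0.2]],
  ],
)

```text
t: 6.8
ee_pos: [446.9, 53.7, 228.5]
eef_rot: [180.0, 0.1, 172.5]
force: [-1.1, 0.3, -0.3]
finger_gap: 34.6
gripper_force: 0.0
```

```bash
python3 -c "
from h import *
go(575,-128.5,225)
cv2.imwrite('pics/s4.png',cv2.resize(arm.camera('scene')[90:290,180:390,::-1],None,fx=3,fy=3,interpolation=2))"
```

```text
t 6.8 pos [446.9  53.7 228.5] rot [1.800e+02 1.000e-01 1.725e+02] gap 34.6 F [-1.1  0.3 -0.3] units [-3.013 -3.281  0.072]
```

View pics/s4.png

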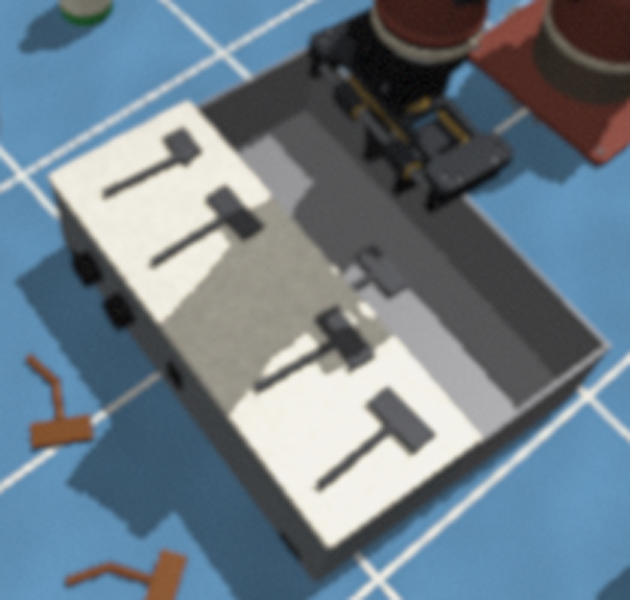

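The bent paddle lies in the trough (blade at (380,272)); the others are unmoved. Now the broken one.

step_arm(
  series=[
    [[-0.3,-0.35,0,0,0.2],[-0.35,-0.4,0,0,0.2],[-0.35,-0.4,0,0,0.2],[-0.35,-0.4,0,0,0.2],[-0.35,-0.4,0,0,0.2]],
  ],
)

```text
t: 7.35
ee_pos: [518.4, -55.0, 227.4]
eef_rot: [-180.0, -0.0, 172.6]
force: [0.7, 0.7, -0.3]
finger_gap: 34.9
gripper_force: 0.0
```

step_arm(
  series=[
    [[-0.35,-0.4,0,0,0.2],[-0.35,-0.4,0,0,0.2],[-0.35,-0.3,0,0,0.2],[-0.26,-0.23,0,0,0.2],[0,0,0,0,0.2]],
  ],
)

```text
t: 7.85
ee_pos: [574.8, -130.6, 227.0]
eef_rot: [-179.9, -0.1, 172.4]
force: [-0.4, 0.4, -0.7]
finger_gap: 34.9
gripper_force: 0.0
```

```bash
python3 -c "
from h import *
go(575,-128.5,152.5)"
```

```text
t 7.85 pos [ 574.8 -130.6  227. ] rot [-1.799e+02 -1.000e-01  1.724e+02] gap 34.9 F [-0.4  0.4 -0.7] units [1.00e-03 4.50e-02 1.49e+00]
```

step_arm(
  series=[
    [[0,0.04,0.4,0,0.2],[0,0,0.45,0,0.2],[0,0,0.35,0,0.2],[0,0,0.17,0,0.2],[0,0,0.1,0,0.2]],
  ],
)

```text
t: 8.35
ee_pos: [574.1, -125.9, 153.7]
eef_rot: [180.0, -0.1, 172.6]
force: [-0.3, 0.4, 0.3]
finger_gap: 34.5
gripper_force: 0.0
```

step_arm(
  series=[
    [[0,0,0,0,0.2],[0,0,0,0,0.5],[0,0,0,0,0.7],[0,0,0,0,0.9],[0,0,0,0,0.9]],
  ],
)

```text
t: 8.85
ee_pos: [574.8, -126.6, 154.9]
eef_rot: [-180.0, 0.0, 172.6]
force: [0.0, -0.7, 0.7]
finger_gap: 11.1
gripper_force: 0.4
```

```bash
python3 -c "
from h import *
go(575,-128.5,152.5)
cv2.imwrite('pics/s5.png',cv2.resize(arm.camera('scene')[90:290,180:390,::-1],None,fx=3,fy=3,interpolation=2))"
```

```text
t 8.85 pos [ 574.8 -126.6  154.9] rot [-180.     0.   172.6] gap 11.1 F [ 0.  -0.7  0.7] units [-0.008 -0.037  0.049]
```

View pics/s5.png

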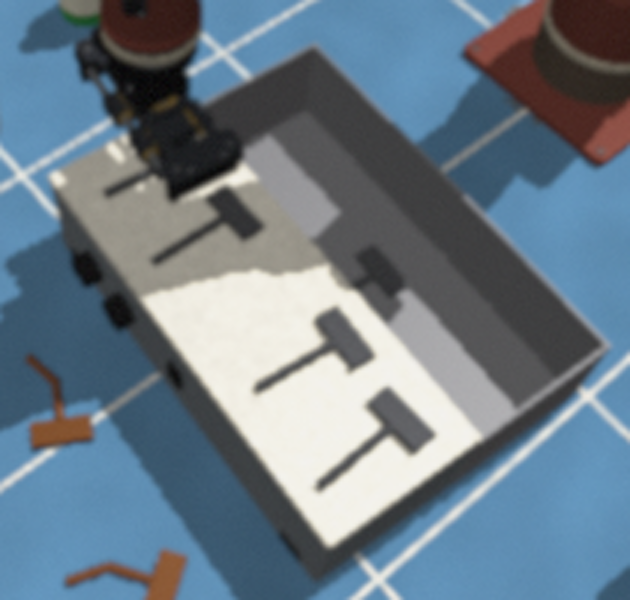

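The fingers are closing on the broken paddle's shaft, with the tail unmoved at (107,192). I'll lower slightly, finish the grip and slide.

step_arm(
  series=[
    [[0,0,0.03,0,0.9],[0,0,0,0,0.9],[0.05,0,0,0,0.9],[0.1,0,0,0,0.9],[0.15,0,0,0,0.9]],
  ],
)

```text
t: 9.4
ee_pos: [560.5, -124.7, 153.8]
eef_rot: [-180.0, 0.1, 172.6]
force: [4.0, -0.6, 6.2]
finger_gap: 9.6
gripper_force: 5.0
```

step_arm(
  series=[
    [[0.22,0,0,0,0.9],[0.22,0,0,0,0.9],[0.22,0,0,0,0.9],[0.22,0,0,0,0.9],[0.22,0,0,0,0.9]],
  ],
)

```text
t: 9.9
ee_pos: [505.1, -117.4, 153.6]
eef_rot: [180.0, 0.1, 172.6]
force: [3.0, -0.6, 4.8]
finger_gap: 9.7
gripper_force: 5.0
```

```bash
python3 -c "
from h import *
go(426,-107,152.5)"
```

```text
t 9.9 pos [ 505.1 -117.4  153.6] rot [1.800e+02 1.000e-01 1.726e+02] gap 9.7 F [ 3.  -0.6  4.8] units [1.596e+00 1.000e-03 1.900e-02]
```

step_arm(
  series=[
    [[0.2,0,0,0,0.9],[0.2,0,0,0,0.9],[0.2,0,0,0,0.9],[0.2,0,0,0,0.9],[0.2,0,0,0,0.9]],
  ],
)

```text
t: 10.4
ee_pos: [454.2, -110.8, 152.5]
eef_rot: [-180.0, -0.1, 172.6]
force: [0.4, -0.4, -0.8]
finger_gap: 9.7
gripper_force: 5.0
```

step_arm(
  series=[
    [[0.2,0,0,0,0.9],[0.2,0,0,0,0.9],[0.15,0,0,0,0.9],[0.04,0,0,0,0.9],[0,0,0,0,0.9]],
  ],
)

```text
t: 10.9
ee_pos: [426.3, -107.1, 153.2]
eef_rot: [180.0, 0.0, 172.6]
force: [0.3, 0.4, -0.3]
finger_gap: 9.5
gripper_force: 5.0
```

```bash
python3 -c "
from h import *
go(426,-107,152.5)
cv2.imwrite('pics/s6.png',cv2.resize(arm.camera('scene')[90:290,180:390,::-1],None,fx=3,fy=3,interpolation=2))"
```

```text
t 10.9 pos [ 426.3 -107.1  153.2] rot [180.    0.  172.6] gap 9.5 F [ 0.3  0.4 -0.3] units [0.007 0.001 0.014]
```

View pics/s6.png

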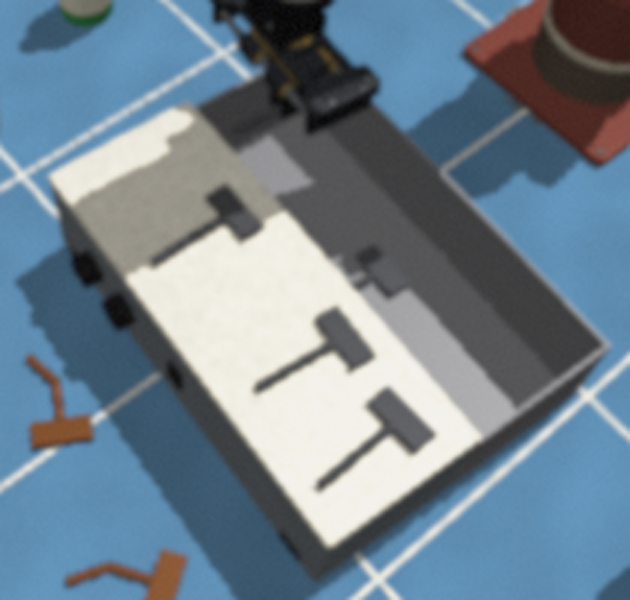

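The broken paddle is clear of the edge, with its shaft at about (255,125) over the trough. I'll release and rise.

step_arm(
  series=[
    [[0,0,0,0,0.3],[0,0,0,0,0.2],[0,0,0,0,0.2],[0,0,0,0,0.2],[0,0,0,0,0.2]],
  ],
)

```text
t: 11.45
ee_pos: [426.4, -107.2, 153.0]
eef_rot: [-180.0, -0.0, 172.6]
force: [0.7, -0.3, 0.7]
finger_gap: 33.8
gripper_force: 0.0
```

step_arm(
  series=[
    [[0,0,-0.5,0,0.2],[0,0,-0.5,0,0.2],[0,0,-0.5,0,0.2],[0,0.5,-0.5,0,0.2],[0,0,0,0,0.2]],
  ],
)

```text
t: 11.95
ee_pos: [431.5, -80.0, 256.0]
eef_rot: [179.9, 0.3, 172.7]
force: [1.0, 0.1, -0.5]
finger_gap: 34.9
gripper_force: 0.0
```

step_arm(
  series=[
    [[0,0.8,0,0,0.2],[0,0.8,0,0,0.2],[0,0.8,0,0,0.2],[0,0.8,0,0,0.2],[0,0,0,0,0.2]],
  ],
)

```text
t: 12.45
ee_pos: [450.1, 81.3, 252.1]
eef_rot: [180.0, -0.1, 173.0]
force: [-1.4, -0.6, 0.2]
finger_gap: 34.6
gripper_force: 0.0
```

```bash
python3 -c "
from h import *
go(426,-107,152.5)
a=arm.camera('scene')[60:310,160:420,::-1];b=arm.camera('top')[160:290,100:320,::-1]
cv2.imwrite('pics/v7.png',np.hstack([cv2.resize(a,(416,400),interpolation=2),cv2.resize(b,(380,400),interpolation=2)]))"
```

```text
t 12.45 pos [450.1  81.3 252.1] rot [ 1.80e+02 -1.00e-01  1.73e+02] gap 34.6 F [-1.4 -0.6  0.2] units [ 0.014 -3.796  1.992]
```

View pics/v7.png

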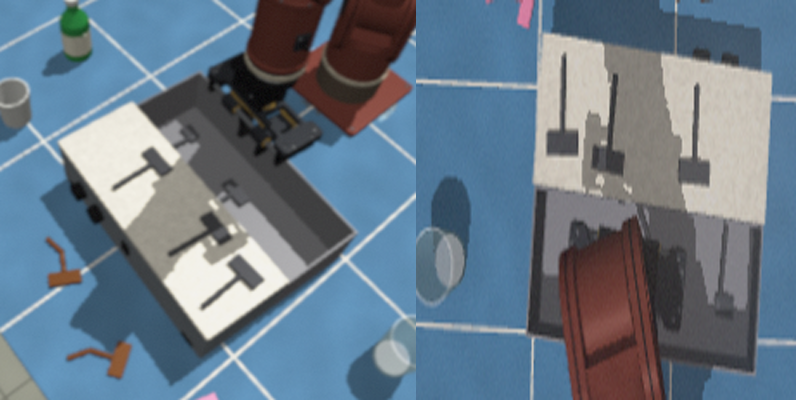

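Both damaged paddles lie in the trough: bent at left (235,190), and broken at left (187,138) and right (725,270). The three sound paddles and the bystanders look unmoved. Handing in.

```bash
python3 -c "
from station import arm
print(arm.close_job())"
```

```text
the job is handed in; nothing more can be done
None
```

The bent and the broken paddle were slid over the near edge and both lie in the scrap trough; the three sound paddles and the beaker, bottle and cup look unmoved in the pictures, and the job was handed in at about 12.5 s with no verdict returned.

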